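# Complete a ball-valve kit tray and present it level

## Robot

A 7-joint arm with a two-finger parallel gripper is mounted at the origin on the work surface. World frame = base frame: x ahead of the robot, y to its left, z up, the work surface at z = 0. Lengths are in mm, angles in rad, forces in N, time in s.
With the tool pointing down it reaches from about 425 to 825 mm from the base axis. Payload 3.6 kg.
Tool frame: the origin (TCP) lies at the very end of the fingers, on their centre line; the grasp point (between the pads) lies 19 mm behind it; x points along the fingers, y is the direction in which the jaws open and shut, and the axes are right-handed (so a half turn about x gives the same grasp; the last joint's range is limited). The gripper opens to 85 mm and grips with 20 to 120 N. Pads are 22 mm wide; open, the fingers measure 114 mm over their backs; the gripper's body (76 mm by 85 mm) begins 54 mm behind the grasp point. The pads swing forward as they close: fully open they stand 13 mm farther back than shut.
Start: joints at [1.194, 0.615, -0.013, 1.423, 0.008, 1.103, -0.04], TCP at [223.382, -610.38, 231.297] pointing down, gripper open.
Joint ranges: [-3.12, 3.12], [-0.3, 2.06], [-1.34, 1.32], [0.26, 2.42], [-1.36, 4.5], [0.01, 1.98], [-2.84, 2.84]. Speed limits (rad/s): [2.79, 2.79, 3.14, 3.14, 3.14, 3.14, 3.14].

## Interface

Orientations are given as a 3x3 rotation matrix whose columns are the frame's x, y, z axes.
In Python, from plant import sensors, cams, manip gives the robot as it stands.
- The arm moves only by the tool play_rows, never from a script. Its argument "steps" is a list of rows, each an object with "linear": the shift along the tool's x, y, z in units of 0.4 m (1.0 is 0.4 m), a list of three; "twist": the turn about the tool's x in units of 30 degrees (1.0 is 30 degrees); "fingers": the closure in counts, from 0 (fully open) to 255 (shut). In form: [{"linear": [x, y, z], "twist": twist, "fingers": fingers}, ...]. A call has exactly 8 rows; each row is the pose to reach, as a shift and turn from the pose commanded when the call began, along the tool's axes at that moment; what a row does not reach only later rows make up. A row lasts 1/10 s, in which the tool goes at most 50 mm and 8.59 degrees, less where a joint would pass 70% of its speed; a pose out of reach is approached as far as the arm can. A call with a number of a shift or a turn outside -1 to 1 is refused whole. A call with a gripper value outside its range is refused whole. The fingers move at their own pace and stop on an object; the grip force is fixed at half the most. Time passes only in rows, so rows that repeat a pose let the fingers close, or fill a call up. It gives the time, the measured TCP pose, the force and the opening at its end, in the units of the state.
- sensors.sense(): the state, without advancing time (a new reading comes with each control period).
- cams.snapshot(name): name is "side" or "top"; returns (picture, depth): 420x560x3 uint8, blue, green, red; 420x560 float32, mm along the optical axis (not along the pixel's ray), 0 where there is no reading.
- cams.camera_model(name): a dict with "mtx" (3x3 intrinsics, pixels), "rvec" (rotation vector, rad) and "tvec" (3), from world to camera coordinates, as OpenCV has them. Camera axes: x right, y down, z forward; pixel columns grow to the right and rows downward; lengths in mm; the calibration is good to about 2 mm. A picture is of the moment at which its call begins. camera_model takes no time and is no camera call.
- manip.sign_off(): hands the job in, once; it reports no verdict.
Trained networks look in the newest picture that a camera, given by its name, has taken for a name from the list of things; names that differ only in an ending like _2 or _b are one class to them, and where a whole thing is asked for, a point or a joint stands for the part that bears it (a point fixed in the world has none). Each returns a list of dicts, best first, with "conf" (0 to 1); they miss things now and then, are a little off and sometimes report something else, mostly with a low value. They report only what shows in the picture. A call takes as long as a camera call. They do not tell look-alikes from the thing itself.
- cams.recognise(camera, name): "rect" ([left, top, right, bottom] in pixels, round what is visible of it).
- cams.outline_of(camera, name): "pixels" (420x560 bool, what is visible of it) and "rect" ([left, top, right, bottom] in pixels, round what is visible of it).
- cams.spot_point(camera, name): "at" ([row, column] in pixels: a listed point, or the origin of a listed thing).
The state is a dict: "time_s": time; "joint_positions": joint angles; "qvel": joint speeds; "joint_efforts": joint torques, N m; "tool_pos": TCP position; "orientation": TCP orientation; "force": force on the tool from outside, world axes, zero at the start; "wrist_torque": the same for the moment, N m; "finger_gap": opening from 0.0 (shut) to 1.0 (fully open).
Only numpy, scipy, OpenCV 4.12 (cv2) and the standard library are available. Lean on these libraries where they do the work, as an engineer would, in place of code of your own. Each camera call takes 0.05 s, during which the arm holds its last target. There are 200 camera calls.

## Task

Complete the valve kit: stand the taller steel stem upright, fully home, in the empty white socket of the yellow tray while the tray is on the table, and let go of it. Then lift the tray with the stem and the loose steel ball aboard, never tipping it so far that the ball rolls out of its shallow pocket, and carry it over to the blue mat. Finish while still holding it there, level and still, centred over the mat and about 10 cm above it, with the brass stem, steel shell, angle stop and wrench left where they were.

Things in the scene. Friction and masses are not known exactly. Their poses are not given: they have to be found in the camera images.
- tray: Yellow plastic tray plate, 100 (its x) x 250 (its y) x 10 mm, about 0.25 kg empty, loose on the table. Origin: centre of its underside. z up. In its frame: black handle over the middle, ball pocket at y = +80 mm, white stem socket at y = -80 mm.
- tray_handle (a point): Centre of the black handle's grip bar, 65 mm above the tray's underside. The bar is 90 mm long along the tray's x, 14 mm thick along the tray's y (pinch it across y from above) and 30 mm high (50 to 80 mm above the underside), on a post at each end. Loaded, the tray balances within about 10 mm of it along y.
- tray_pocket (a point): Where the ball's centre is when the ball sits in the middle of its pocket: tray frame (0, 80, 26) mm. The pocket is a round recess of 32 mm diameter, 4 mm deep in the plate, in which the ball has about 4 mm of play each way; it rolls out if the tray tips more than about 35 degrees.
- tray_socket (a point): Centre of the floor of the stem's bore, tray frame (0, -80, 10) mm. The bore is 23 mm in diameter and 26 mm deep, slightly chamfered at the mouth, in a white square block of 46 x 46 mm whose top is 36 mm above the tray's underside. A stem that is home has its foot on this point.
- ball_center (a point): Centre of the loose polished steel ball, 40 mm in diameter, about 0.26 kg, lying in the tray's pocket.
- stem: Steel valve stem standing upright on the table, 80 mm tall, about 0.17 kg: round shaft of 20 mm diameter with a chamfered foot up to 66 mm, then a 12 x 12 mm square end. Origin: centre of its foot. z along the stem, up.
- mat: Blue inspection mat fixed to the table, 120 (its x) x 260 (its y) x 4 mm. Origin: centre of its underside, on the table top.
- brass_stem: Bystander: shorter brass stem, 55 mm tall, 20 mm in diameter, standing near the steel one. Origin: centre of its foot.
- shell: Bystander: polished open steel valve shell, roughly a ball of 116 mm diameter, 90 mm tall. Origin: centre of its underside.
- stop: Bystander: dark steel angle stop, 50 x 100 mm, 91 mm tall. Origin: centre of its underside.
- wrench: Bystander: wrench lying flat on the table. Origin: under its middle.
Things that resemble listed ones, but are neither listed nor needed, are in the scene too. Leave any black or red look-alike of the part that bears ball_center alone.

How it is judged (in metres and radians):
On the way, in this order (a step that is already met when the one before it is completed fails the run):
1. the steel stem stands fully home in the socket, let go, with the tray on the table and the ball in its pocket (distance between stem and tray_socket below 0.008 m and angle between the z axis of stem and the z axis of tray, either way round below 0.12 rad and contact force between stem and the fingers below 0.2 N and height (world z) of tray below 0.012 m and angle between tray's own z axis and vertical below 0.1 rad and distance between ball_center and tray_pocket below 0.015 m), for 0.2 s.
2. the tray is lifted clear of the table with stem and ball aboard (distance between stem and tray_socket below 0.008 m and angle between the z axis of stem and the z axis of tray, either way round below 0.12 rad and height (world z) of tray above 0.04 m and distance between ball_center and tray_pocket below 0.015 m), for 0.2 s.
At the end, for the whole second after the job is handed in: Fingers hold the tray still, within 40 mm of the mat's middle, underside 60 to 150 mm above the mat, level within 7 deg; stem home (foot within 8 mm of the bore floor, 7 deg), ball within 15 mm of its pocket's middle; bystanders untouched by the tray and within 30 mm of their starts (distance between stem and tray_socket below 0.008 m and angle between the z axis of stem and the z axis of tray, either way round below 0.12 rad and distance between ball_center and tray_pocket below 0.015 m and horizontal distance between tray and mat below 0.04 m and height (world z) of tray between 0.064 and 0.154 m and angle between tray's own z axis and vertical below 0.12 rad and linear speed of tray below 0.03 m/s and contact force between tray and the fingers above 2 N and distance of each of brass_stem, shell, stop, wrench from where it was at the start of the episode below 0.03 m and contact force between tray and brass_stem below 0.2 N and contact force between tray and shell below 0.2 N and contact force between tray and stop below 0.2 N and contact force between tray and wrench below 0.2 N); the arm keeps its last pose, push and grip.
It fails at once if the ball leaves its pocket (more than 30 mm from its middle) (distance between ball_center and tray_pocket above 0.03 m).
It fails at once if the tray is tipped more than 29 degrees (angle between tray's own z axis and vertical above 0.5 rad).
It fails at once if a bystander is moved more than 30 mm (distance of any of brass_stem, shell, stop, wrench from where it was at the start of the episode above 0.03 m).
It also fails if it takes over 64 s, if anything falls off the work surface, if the arm or the gripper's body presses on something with over 40 N, if the wrist force passes 120 N, or if a joint passes its speed limit or range.

## Working session

There is one attempt and no reset: what is moved stays moved. The work goes in short steps, Python scripts to look and compute and a tool call to move; the robot and the scene stay as the last step left them, time stands still between calls to the robot, and variables do not carry over. Pictures are saved under pics/ and viewed, about 8 in all and at most 12, crops included, and the job is handed in when it is done.

Besides the shell and the picture viewer there is one more tool, called after "Call:" as name([rows], argument=value, ...), one row to a line, values as JSON. play_rows: Moves the arm, as the interface text tells. Its arguments: {"type":"object","properties":{"steps":{"type":"array"}},"required":["steps"]}

```bash
mkdir -p pics; ls; cat > h.py <<'E'
import numpy as np, cv2
from plant import sensors, cams, manip
def model(c):
    m=cams.camera_model(c); K=np.array(m["mtx"],float); R=cv2.Rodrigues(np.array(m["rvec"],float))[0]; t=np.array(m["tvec"],float).ravel(); return K,R,t
def on_plane(c,uv,z):
    K,R,t=model(c); uv=np.atleast_2d(np.array(uv,float))
    d=(np.linalg.inv(K)@np.c_[uv,np.ones(len(uv))].T).T@R; o=-R.T@t
    return o+d*((z-o[2])/d[:,2])[:,None]
def cloud(c,dep):
    K,R,t=model(c); v,u=np.mgrid[:420,:560]
    P=np.stack([(u-K[0,2])/K[0,0]*dep,(v-K[1,2])/K[1,1]*dep,dep],-1)
    W=(P-t)@R; W[dep<=0]=np.nan; return W
def proj(c,X):
    K,R,t=model(c); p=(np.atleast_2d(X)@R.T+t)@K.T; return p[:,:2]/p[:,2:]
E
python3 - <<'E'
from h import *
ims=[]
for c in ("top","side"):
    im,d=cams.snapshot(c); np.save(f"{c}0.npy",d); cv2.imwrite(f"{c}0.png",im)
    K,R,t=model(c); print(c,K[0,0],(-R.T@t).round(),R[2].round(2))
    W=cloud(c,d)
    for n in ("tray","tray_handle","tray_pocket","tray_socket","ball_center","stem","mat","brass_stem","shell","stop","wrench"):
        for r in cams.spot_point(c,n)[:2]:
            v,u=np.array(r["at"]); print(n,round(r["conf"],2),(round(u),round(v)),on_plane(c,(u,v),{"tray_handle":65,"tray_pocket":26,"ball_center":26,"tray_socket":10}.get(n,0))[0].round(), W[int(np.clip(v,0,419)),int(np.clip(u,0,559))].round())
    cv2.imwrite(f"pics/{c}0.png",im)
s=sensors.sense(); print({k:np.round(v,3).tolist() for k,v in s.items()})
E
```

```text
pics
top 455.3732015734689 [ 458.  -28. 1249.] [ 0.11  0.01 -0.99]
tray 0.85 (374, 227) [ 532. -254.    0.] [ 529. -240.   62.]
tray_handle 0.78 (375, 226) [ 533. -246.   65.] [ 533. -241.   86.]
tray_pocket 0.95 (346, 220) [ 550. -176.   26.] [ 550. -173.   45.]
tray_socket 0.92 (398, 229) [ 525. -317.   10.] [ 524. -308.   38.]
ball_center 0.63 (345, 222) [ 545. -173.   26.] [ 545. -170.   46.]
ball_center 0.57 (306, 227) [535. -66.  26.] [536. -64.  42.]
stem 0.5 (286, 201) [610. -15.   0.] [602. -15.  79.]
mat 0.56 (173, 234) [522. 298.   0.] [522. 300.   1.]
brass_stem 0.54 (274, 252) [469.  20.   0.] [468.  19.  58.]
brass_stem 0.49 (190, 161) [725. 251.   0.] [724. 251.   7.]
shell 0.89 (284, 145) [767. -11.   0.] [768.  -8.   6.]
stop 0.73 (343, 159) [ 723. -174.    0.] [ 720. -170.   16.]
wrench 0.65 (186, 161) [725. 265.   0.] [724. 265.   9.]
side 400.48373648150886 [344. 656. 479.] [ 0.3  -0.82 -0.48]
tray 0.6 (320, 192) [ 546. -273.   -0.] [ 542. -250.   12.]
tray_handle 0.72 (322, 174) [ 540. -248.   65.] [ 539. -242.   69.]
tray_pocket 0.93 (306, 199) [ 557. -172.   26
[... 358 characters left out ...]
522. 298.   0.] [521. 301.   5.]
brass_stem 0.74 (322, 262) [466.  21.   0.] [465.  27.   5.]
shell 0.73 (198, 223) [765. -14.  -0.] [736.  34.  35.]
stop 0.69 (241, 201) [ 719. -149.    0.] [ 707. -124.   17.]
wrench 0.59 (140, 308) [720. 259.   0.] [716. 264.   7.]
{'time_s': 1.2, 'joint_positions': [1.194, 0.615, -0.013, 1.423, 0.008, 1.103, -0.04], 'qvel': [0.002, -0.0, 0.001, 0.0, -0.001, -0.001, 0.0], 'joint_efforts': [0.0, -46.912, 0.259, -17.134, 0.01, 0.002, -0.0], 'tool_pos': [223.383, -610.389, 231.336], 'orientation': [[0.0, 0.344, -0.939], [-0.0, -0.939, -0.344], [-1.0, 0.0, -0.0]], 'force': [-0.591, -0.155, -0.883], 'wrist_torque': [-0.039, -0.016, -0.028], 'finger_gap': 0.998}
```

View pics/top0.png

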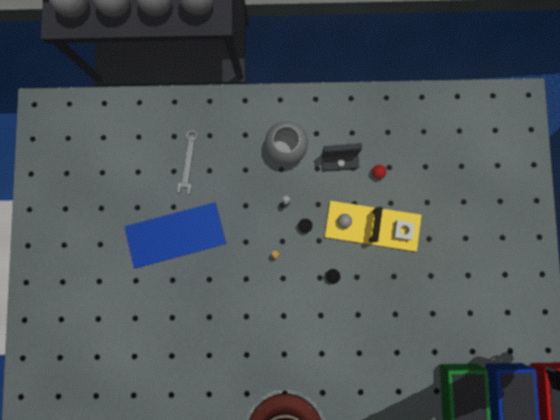

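View pics/side0.png

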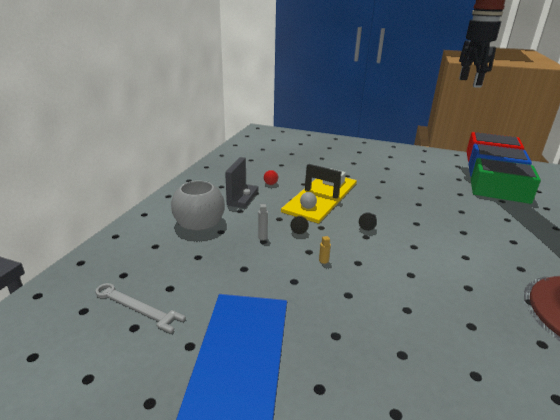

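Top view: steel stem (286,201), brass stem (275,254), tray with ball (345,221), handle (376,225), socket (404,231), mat (175,235). Side view agrees. Next step is the precise geometry.

```bash
python3 - <<'E'
from h import *
for c in ("top","side"):
    im=cv2.imread(f"{c}0.png"); W=cloud(c,np.load(f"{c}0.npy")); hsv=cv2.cvtColor(im,cv2.COLOR_BGR2HSV)
    m=((hsv[...,0]>20)&(hsv[...,0]<35)&(hsv[...,1]>150)&(hsv[...,2]>100)).astype(np.uint8)
    n,l,st,_=cv2.connectedComponentsWithStats(m); 
    k=np.isin(l,[i for i in range(1,n) if st[i,4]>60]); v,u=np.nonzero(k)
    P=on_plane(c,np.c_[u,v],10); print(c,"tray rect",cv2.minAreaRect(P[:,:2].astype(np.float32)), "depthz",np.nanmedian(W[k][:,2]))
    b=((hsv[...,0]>105)&(hsv[...,0]<130)&(hsv[...,1]>180)).astype(np.uint8); b[:200]=0; b[:,300:]=0
    n,l,st,_=cv2.connectedComponentsWithStats(b); i=1+st[1:,4].argmax(); v,u=np.nonzero(l==i)
    print("mat",cv2.minAreaRect(on_plane(c,np.c_[u,v],4)[:,:2].astype(np.float32)))
    def near(x,y,r,z0,z1):
        q=(np.hypot(W[...,0]-x,W[...,1]-y)<r)&(W[...,2]>z0)&(W[...,2]<z1); return W[q]
    for nm,a in dict(stem=(603,-12,30,25,90),stemtop=(603,-12,30,70,90),brass=(468,19,30,15,70),ball=(550,-170,30,15,60),handle=(533,-241,60,55,100),socket=(524,-313,40,28,48),shell=(768,-11,90,20,120),stop=(720,-165,90,15,120)).items():
        q=near(*a); print(nm,len(q),*( [q.mean(0).round(1),q.min(0).round(),q.max(0).round()] if len(q) else []))
    q=near(533,-241,60,65,100)
    if len(q)>5: print("handle rect",cv2.minAreaRect(q[:,:2].astype(np.float32)))
    for nm in ("stem","ball_center","tray_socket"):
        for r in cams.outline_of(c,nm)[:2]:
            p=r["pixels"]; v,u=np.nonzero(p); print(nm,round(r["conf"],2),r["rect"],(u.mean().round(1),v.mean().round(1)))
a=cv2.imread("top0.png")[180:270,260:430]; cv2.imwrite("pics/crop.png",cv2.resize(a,None,fx=4.5,fy=4.5,interpolation=cv2.INTER_CUBIC))
E
```

```text
top tray rect ((536.8364868164062, -248.71148681640625), (248.71803283691406, 100.81851959228516), 80.17786407470703) depthz 10.27623786509183
mat ((520.1489868164062, 292.283935546875), (114.45519256591797, 253.4942626953125), 14.042383193969727)
stem 54 [601.2 -13.7  66.8] [594. -23.  26.] [612.  -4.  84.]
stemtop 23 [603.3 -13.1  80.3] [596. -20.  72.] [610.  -7.  84.]
brass 45 [461.6  16.9  47.5] [453.   9.  35.] [471.  27.  58.]
ball 182 [ 547.4 -167.8   38.7] [ 528. -189.   15.] [ 568. -146.   53.]
handle 237 [ 535.  -246.5   77.4] [ 492. -263.   55.] [ 580. -234.   86.]
socket 258 [ 521.4 -325.7   36.2] [ 497. -352.   28.] [ 546. -300.   43.]
shell 1031 [749.5 -16.7  73.4] [701. -74.  20.] [817.  40.  95.]
stop 742 [ 722.8 -162.8   51.9] [ 689. -249.   15.] [ 745. -113.   98.]
handle rect ((535.4436645507812, -248.09188842773438), (14.971686363220215, 89.14765930175781), 79.77674865722656)
stem 0.43 [278.4, 195.1, 291.4, 207.2] (np.float64(285.2), np.float64(201.3))
ball_center 0.7 [296.3, 219.0, 312.4, 233.0] (np.float64(304.7), np.float64(225.7))
ball_center 0.62 [338.5, 215
[... 608 characters left out ...]
7   33.7] [ 532. -180.   15.] [ 571. -149.   48.]
handle 411 [ 536.6 -242.8   70.4] [ 493. -260.   55.] [ 583. -232.   82.]
socket 27 [ 504.6 -332.4   35.6] [ 498. -352.   29.] [ 531. -313.   39.]
shell 2051 [749.5   5.3  63.4] [704. -70.  20.] [811.  43.  92.]
stop 930 [ 725.9 -152.3   48. ] [ 690. -252.   15.] [ 746. -110.   94.]
handle rect ((538.4625244140625, -246.4226531982422), (19.7594051361084, 90.35149383544922), 83.73320770263672)
ball_center 0.82 [289.7, 217.4, 309.8, 234.5] (np.float64(299.1), np.float64(224.8))
ball_center 0.71 [296.4, 193.9, 318.3, 208.6] (np.float64(308.2), np.float64(199.6))
tray_socket 0.84 [279.7, 163.6, 356.7, 224.3] (np.float64(320.2), np.float64(192.6))
```

View pics/crop.png

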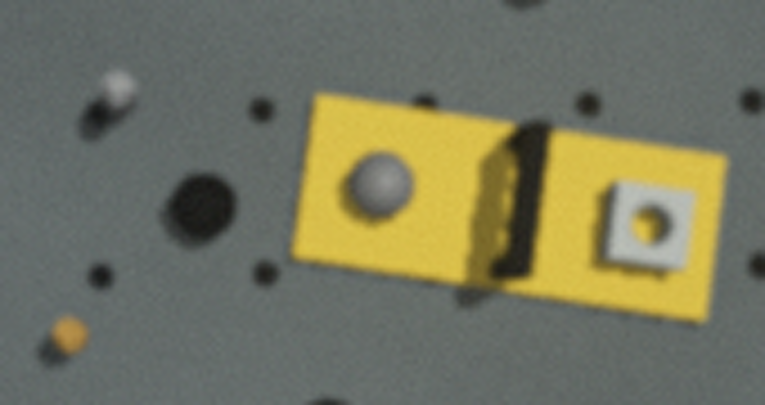

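```bash
cat >> h.py <<'E'
def go(target, ydir=None):
    s=sensors.sense(); R=np.array(s["orientation"]); p=np.array(s["tool_pos"])
    print("t",s["time_s"],"pos",p.round(1),"F",np.round(s["force"],1),"gap",round(s["finger_gap"],3))
    print("linear",(R.T@(np.array(target)-p)/400).round(4))
    if ydir is not None:
        a=np.array([*ydir,0.])/np.hypot(*ydir); print("twist",np.degrees(np.arctan2(a@R[:,2],a@R[:,1]))/30)
E
python3 - <<'E'
from h import *
go((603,-12,231),(-.172,-.985)); go((413,-311,231))
for uv in [(404.9,230.0),(405,229.5)]: print(on_plane("top",uv,36))
E
```

```text
t 1.5 pos [ 223.4 -610.4  231.3] F [-0.7 -0.1 -0.2] gap 1.003
linear [ 8.0000e-04 -1.0787e+00 -1.4054e+00]
twist 1.0002417689172471
t 1.5 pos [ 223.4 -610.4  231.3] F [-0.7 -0.1 -0.2] gap 1.003
linear [ 0.0008 -0.54   -0.7025]
[[ 521.30935177 -329.37395696   36.        ]]
[[ 522.63394394 -329.6969823    36.        ]]
```

Call:
play_rows([
  {"linear": [0,-0.11,-0.14],"twist": 0.25,"fingers": 0},
  {"linear": [0,-0.22,-0.28],"twist": 0.5,"fingers": 0},
  {"linear": [0,-0.33,-0.42],"twist": 0.75,"fingers": 0},
  {"linear": [0,-0.44,-0.56],"twist": 1.0,"fingers": 0},
  {"linear": [0,-0.54,-0.7],"twist": 1.0,"fingers": 0},
  {"linear": [0,-0.54,-0.7],"twist": 1.0,"fingers": 0},
  {"linear": [0,-0.54,-0.7],"twist": 1.0,"fingers": 0},
  {"linear": [0,-0.54,-0.7],"twist": 1.0,"fingers": 0},
])

```text
time_s: 2.3
tool_pos: [417.5, -303.2, 231.5]
orientation: [[0.003, -0.158, -0.987], [0.005, -0.987, 0.158], [-1.0, -0.005, -0.003]]
force: [0.7, 0.4, 0.1]
finger_gap: 0.999
```

Call:
play_rows([
  {"linear": [0,-0.11,-0.046],"twist": 0,"fingers": 0},
  {"linear": [0.03,-0.22,-0.092],"twist": 0,"fingers": 0},
  {"linear": [0.06,-0.33,-0.138],"twist": 0,"fingers": 0},
  {"linear": [0.1,-0.44,-0.184],"twist": 0,"fingers": 0},
  {"linear": [0.14,-0.55,-0.23],"twist": 0,"fingers": 0},
  {"linear": [0.17,-0.66,-0.276],"twist": 0,"fingers": 0},
  {"linear": [0.2,-0.76,-0.32],"twist": 0,"fingers": 0},
  {"linear": [0.2,-0.815,-0.34],"twist": 0,"fingers": 0},
])

```text
time_s: 3.1
tool_pos: [603.0, -8.6, 149.4]
orientation: [[-0.002, -0.167, -0.986], [0.003, -0.986, 0.167], [-1.0, -0.002, 0.002]]
force: [-0.2, 0.4, 0.2]
finger_gap: 1.0
```

```bash
python3 - <<'E'
from h import *
import time
im,d=cams.snapshot("side"); cv2.imwrite("pics/side1.png",cv2.resize(im[120:300,180:420],None,fx=3,fy=3,interpolation=cv2.INTER_CUBIC)); np.save("side1.npy",d); cv2.imwrite("side1.png",im)
im,d=cams.snapshot("top"); np.save("top1.npy",d); cv2.imwrite("top1.png",im)
go((603,-12,34),(-.172,-.985))
E
```

```text
t 3.2 pos [603.7  -8.  150.6] F [-0.3  0.8  0.2] gap 0.999
linear [2.915e-01 1.130e-02 2.000e-04]
twist 0.0153043739018981
```

View pics/side1.png

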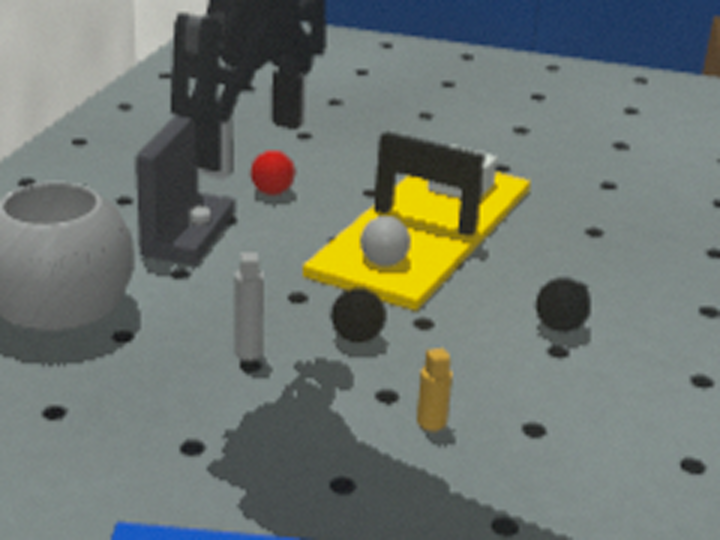

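Call:
play_rows([
  {"linear": [0.07,0.01,0],"twist": 0,"fingers": 0},
  {"linear": [0.14,0.01,0],"twist": 0,"fingers": 0},
  {"linear": [0.2,0.01,0],"twist": 0,"fingers": 0},
  {"linear": [0.25,0.01,0],"twist": 0,"fingers": 0},
  {"linear": [0.28,0.01,0],"twist": 0,"fingers": 0},
  {"linear": [0.29,0.01,0],"twist": 0,"fingers": 0},
  {"linear": [0.29,0.01,0],"twist": 0,"fingers": 60},
  {"linear": [0.29,0.01,0],"twist": 0,"fingers": 120},
])

```text
time_s: 4.0
tool_pos: [602.3, -17.9, 36.4]
orientation: [[0.002, -0.172, -0.985], [-0.0, -0.985, 0.172], [-1.0, -0.0, -0.002]]
force: [0.4, 0.3, 0.9]
finger_gap: 0.692
```

Call:
play_rows([
  {"linear": [0,0,0],"twist": 0,"fingers": 150},
  {"linear": [0,0,0],"twist": 0,"fingers": 170},
  {"linear": [0,0,0],"twist": 0,"fingers": 190},
  {"linear": [0,0,0],"twist": 0,"fingers": 210},
  {"linear": [0,0,0],"twist": 0,"fingers": 230},
  {"linear": [0,0,0],"twist": 0,"fingers": 255},
  {"linear": [0,0,0],"twist": 0,"fingers": 255},
  {"linear": [0,0,0],"twist": 0,"fingers": 255},
])

```text
time_s: 4.8
tool_pos: [602.0, -17.2, 36.0]
orientation: [[0.001, -0.172, -0.985], [0.0, -0.985, 0.172], [-1.0, -0.001, -0.001]]
force: [-0.5, -0.1, 5.8]
finger_gap: 0.216
```

```bash
python3 - <<'E'
from h import *
im,d=cams.snapshot("side"); cv2.imwrite("pics/side2.png",cv2.resize(im[170:270,200:360],None,fx=4,fy=4,interpolation=cv2.INTER_CUBIC))
go((603,-12,134),(-.172,-.985)); print(np.round(sensors.sense()["orientation"],4))
E
```

```text
t 4.85 pos [602.  -17.2  36. ] F [-1.2  1.1  5.7] gap 0.213
linear [-0.2449 -0.0135 -0.0006]
twist 0.0005323793683720691
[[ 1.300e-03 -1.717e-01 -9.851e-01]
 [ 3.000e-04 -9.851e-01  1.717e-01]
 [-1.000e+00 -5.000e-04 -1.200e-03]]
```

View pics/side2.png

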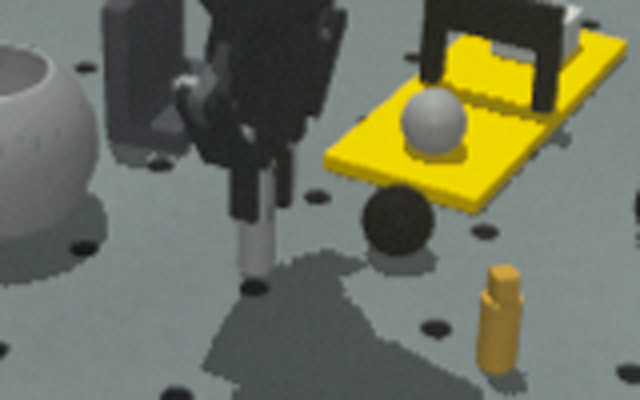

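Call:
play_rows([
  {"linear": [-0.1,0,0],"twist": 0,"fingers": 255},
  {"linear": [-0.2,0.05,0],"twist": 0,"fingers": 255},
  {"linear": [-0.28,0.13,0.01],"twist": 0,"fingers": 255},
  {"linear": [-0.285,0.25,0.02],"twist": 0,"fingers": 255},
  {"linear": [-0.285,0.37,0.03],"twist": 0,"fingers": 255},
  {"linear": [-0.285,0.49,0.04],"twist": 0,"fingers": 255},
  {"linear": [-0.285,0.61,0.05],"twist": 0,"fingers": 255},
  {"linear": [-0.285,0.72,0.06],"twist": 0,"fingers": 255},
])

```text
time_s: 5.65
tool_pos: [526.3, -299.5, 148.4]
orientation: [[-0.002, -0.173, -0.985], [0.0, -0.985, 0.173], [-1.0, 0.0, 0.002]]
force: [0.6, -0.6, -1.2]
finger_gap: 0.214
```

Call:
play_rows([
  {"linear": [0,0.04,0.001],"twist": 0,"fingers": 255},
  {"linear": [0,0.07,0.003],"twist": 0,"fingers": 255},
  {"linear": [0,0.08,0.003],"twist": 0,"fingers": 255},
  {"linear": [0.03,0.08,0.003],"twist": 0,"fingers": 255},
  {"linear": [0.07,0.08,0.003],"twist": 0,"fingers": 255},
  {"linear": [0.1,0.08,0.003],"twist": 0,"fingers": 255},
  {"linear": [0.1,0.08,0.003],"twist": 0,"fingers": 255},
  {"linear": [0.1,0.08,0.003],"twist": 0,"fingers": 255},
])

```text
time_s: 6.45
tool_pos: [522.0, -327.2, 108.9]
orientation: [[-0.0, -0.17, -0.985], [0.001, -0.985, 0.17], [-1.0, -0.001, 0.001]]
force: [-0.7, -0.4, -1.7]
finger_gap: 0.214
```

```bash
python3 - <<'E'
from h import *
im,d=cams.snapshot("side"); np.save("side3.npy",d); cv2.imwrite("side3.png",im); a=cv2.resize(im[130:220,260:380],None,fx=5,fy=5,interpolation=cv2.INTER_CUBIC)
im,d=cams.snapshot("top"); np.save("top3.npy",d); cv2.imwrite("top3.png",im); b=cv2.resize(im[190:280,320:440],None,fx=5,fy=5,interpolation=cv2.INTER_CUBIC)
cv2.imwrite("pics/s3.png",np.vstack([a[:,:],b])[:,:600] if 0 else cv2.resize(np.hstack([a,b]),(800,300)))
cv2.imwrite("pics/s3a.png",a)
go((522.5,-328,110),(-.172,-.985)); 
E
```

```text
t 6.55 pos [ 522.3 -328.2  109.9] F [-0.6  0.6 -1.5] gap 0.214
linear [-0.0002 -0.0006 -0.0004]
twist 0.001694140186365415
```

View pics/s3.png

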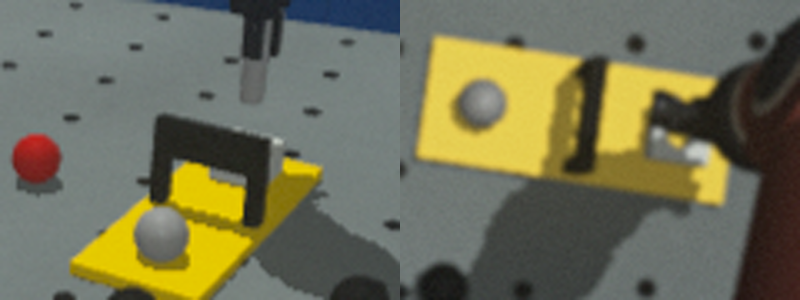

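```bash
python3 - <<'E'
from h import *
im=cv2.imread("top0.png"); hsv=cv2.cvtColor(im,cv2.COLOR_BGR2HSV); W=cloud("top",np.load("top0.npy"))
big=cv2.resize(im[205:255,380:430],None,fx=8,fy=8,interpolation=cv2.INTER_CUBIC); h8=cv2.cvtColor(big,cv2.COLOR_BGR2HSV)
m=((h8[...,1]<100)&(h8[...,2]>140)).astype(np.uint8)
n,l,st,_=cv2.connectedComponentsWithStats(m); print(st[1:])
i=1+st[1:,4].argmax(); v,u=np.nonzero(l==i); uv=np.c_[(u+.5)/8-.5+380,(v+.5)/8-.5+205]
P=on_plane("top",uv,36)[:,:2].astype(np.float32); print("block",cv2.minAreaRect(P))
print("socket from tray rect", np.array([536.8,-248.7])-80*np.array([.171,.985]))
# hole
k=(l!=i).astype(np.uint8); n,l2,st,c=cv2.connectedComponentsWithStats(k,connectivity=4)
for j in range(1,n):
    if st[j,4]<4000: print("hole",st[j], on_plane("top",((c[j]+.5)/8-.5+[380,205]),36).round(1))
# stem in side view rows
im=cv2.imread("side3.png"); g=cv2.cvtColor(im,cv2.COLOR_BGR2GRAY); hsv=cv2.cvtColor(im,cv2.COLOR_BGR2HSV)
print(g[144:164:2,326:348])
Ws=cloud("side",np.load("side3.npy"))
q=(np.hypot(Ws[...,0]-522,Ws[...,1]+325)<30)&(Ws[...,2]>60)&(Ws[...,2]<108)&(g>90)
print(q.sum(),np.nanmean(Ws[q],0)); v,u=np.nonzero(q)
for r in np.unique(v): print(r,u[v==r].min(),u[v==r].max(),end=" | ")
print(proj("side",[[522.3,-328.2,z] for z in (74,80,90,100)]).round(1))
# calibrate side: tray corners check and yellow rects per-view
E
```

```text
[[   34    29   301   204   978]
 [  123   121   154   160 15991]
 [  288   234    28   138   244]
 [  284   372     3     1     3]]
block ((522.2210083007812, -327.2029724121094), (49.2090950012207, 49.28972625732422), 80.57242584228516)
socket from tray rect [ 523.12 -327.5 ]
hole [ 164  163   73   72 3881] [[ 523.  -328.8   36. ]]
[[123 124 123 124 123 116  82  37  39  39  35  38  54 104  88  34  34  58
  109 124 126 122]
 [121 119 122 120 121 115  80  38  35  39  38  37  62 101  87  49  46  92
  120 122 122 123]
 [119  86  50  57  61  86 119  94  96  92  93  90  96 100  98 123 123 125
  122 124 122 125]
 [122 122 123 122 125 120 109  94  94 101 102 104 103  99 115 123 126 123
  122 124 124 123]
 [123 124 121 122 120 119 102  91  99 101 104 104  97  99 121 124 123 123
  125 123 124 124]
 [123 123 122 125 126 119  95  98  99 102 103 101  99 103 124 122 125 125
  125 122 125 122]
 [124 124 124 127 124 121 103  97 102 102 102 100  99 104 126 126 125 124
  127 126 124 129]
 [125 125 126 125 124 120  92  99 101 104 104 102 100 116 125 126 128 129
  126 126 126 125]
 [124 125 124 125 124 123 103  96 100  99 100  97 109 124 126 128 126 129
  128 127 125 127]
 [125 127 127 126 124 125 126 125 126 124 123 125 125 126 125 126 126 128
  125 129 128 128]]
83 [ 525.09057055 -321.37843514   91.81278087]
149 333 339 | 150 333 339 | 151 333 339 | 152 332 339 | 153 332 339 | 154 332 339 | 155 332 339 | 156 332 339 | 157 332 338 | 158 332 338 | 159 333 338 | 160 333 337 | [[336.4 160. ]
 [336.7 157.8]
 [337.  154.3]
 [337.4 150.7]]
```

```bash
python3 - <<'E'
from h import *
def blob(c,name,box,f):
    im=cv2.imread(name); x0,y0,x1,y1=box
    b=cv2.resize(im[y0:y1,x0:x1],None,fx=8,fy=8,interpolation=cv2.INTER_CUBIC); m=f(b.astype(int)).astype(np.uint8)
    n,l,st,ce=cv2.connectedComponentsWithStats(m); i=1+st[1:,4].argmax(); x,y,w,h=st[i,:4]
    o=np.array([x0,y0]); return ((np.array([x+w/2,y+h/2]))/8-.5+o, np.array([w,h])/8, (ce[i]+.5)/8-.5+o)
red=lambda b:(b[...,2]>110)&(b[...,1]<80)
blk=lambda b:b.max(-1)<60
def tri(a,b):
    r=[]
    for c,uv in (("top",a),("side",b)):
        p=on_plane(c,uv,20)[0]; r.append(p)
    return r
for nm,ct,cs,f in (("red",(365,158,395,186),(260,165,283,190),red),("blk1",(295,216,316,238),(288,212,312,238),blk),("blk2",(322,265,344,288),(355,208,382,234),blk)):
    a=blob("top","top0.png",ct,f); b=blob("side","side0.png",cs,f); print(nm,a[:2],b[:2],[p.round(1) for p in tri(a[2],b[2])])
# stem: top0 pixels bright
g=cv2.cvtColor(cv2.imread("top0.png"),cv2.COLOR_BGR2GRAY); print(g[193:210,278:294])
gs=cv2.cvtColor(cv2.imread("side0.png"),cv2.COLOR_BGR2GRAY); print(gs[204:246:3,254:273])
print(proj("top",[[602,-14,80],[602,-14,66],[602,-14,0]]).round(1),proj("side",[[602,-14,80],[602,-14,40],[602,-14,0]]).round(1))
E
```

```text
red (array([380.1875, 170.125 ]), array([11.875, 12.   ])) (array([270.4375, 176.375 ]), array([14.625, 13.   ])) [array([ 686.6, -273.1,   20. ]), array([ 688.1, -275. ,   20. ])]
blk1 (array([304.125, 225.875]), array([15., 15.])) (array([299., 225.]), array([17.75, 17.5 ])) [array([537.7, -62.4,  20. ]), array([541.1, -62.7,  20. ])]
blk2 (array([331.875 , 276.0625]), array([15.75 , 14.625])) (array([367.1875, 221.625 ]), array([17.375, 17.75 ])) [array([ 402. , -133.7,   20. ]), array([ 404.6, -134.8,   20. ])]
[[100  98  99 100 100  99  98 101 102 101  99 102 101 102 104 102]
 [ 95 102 102  97  99  98 106 103 103 105 103 100 102  99 100 102]
 [101 101 101  97 100  99 109 115 117 111 106 102 101  99  99 100]
 [ 95 100 101 103 101 116 125 130 135 130 120 106 102 102 103  98]
 [101  98 100 104 111 124 138 143 147 143 134 118 106  98 100  98]
 [102 101 102 104 115 121 140 149 153 151 144 128 113 101  97 102]
 [ 98 102  99 103 106 116 134 149 151 148 142 127 112 103 101 102]
 [103 106  99  98  98 100 120 135 141 133 128 116 108 101 101 101]
 [105  97  97  86  81  90 106 123 130 121 1
[... 1087 characters left out ...]
3 102  96  91  93 121 121 119 123
  121]
 [120 119 121 117 102  93  95  98 102 103 101  96  93 100 120 118 121 122
  121]
 [120 121 121 118 101  96  98 101 100 102  98  97  91 101 121 122 121 121
  120]
 [123 121 121 117 102  96  98 100 102 103  98  95  92  99 121 117 118 118
  119]
 [119 122 121 116 102  97 100 102 103 102  97  97  92 100 121 122 121 122
  119]
 [119 120 120 115 101  96  99  99 103 104  98  94  88  96 121 119 121 122
  121]
 [120 120 120 118 118 111  61  56  55  58  51  50  57  70  83 121 124 123
  121]
 [119 121 121 120 120 119  97  43  32  32  38  48  57  71  72  74  86 121
  123]]
[[285.6 199.8]
 [285.7 200.5]
 [286.  203.4]] [[265.  205.8]
 [264.8 222.5]
 [264.7 238.4]]
```

```bash
python3 - <<'E'
from h import *
from scipy.optimize import minimize
ex=np.array([.985,-.171,0]); ey=np.array([.171,.985,0]); ez=np.array([0,0,1.])
def T(c,p): return np.array([*c,0])+np.array(p)@np.stack([ex,ey,ez])
im=cv2.imread("side0.png").astype(int)
f=8; b=cv2.resize(im[155:220,275:365].astype(np.uint8),None,fx=f,fy=f,interpolation=cv2.INTER_CUBIC)
hs=cv2.cvtColor(b,cv2.COLOR_BGR2HSV); blk=(b.max(-1)<60); n,l,st,_=cv2.connectedComponentsWithStats(blk.astype(np.uint8)); i=1+st[1:,4].argmax(); blk=l==i
yel=((hs[...,0]>18)&(hs[...,0]<36)&(hs[...,1]>140)&(hs[...,2]>90))
print(st[i])
def poly(c,pts,shape): 
    p=(proj("side",T(c,pts))-[275,155]+.5)*f-.5; m=np.zeros(shape,np.uint8); cv2.fillConvexPoly(m,cv2.convexHull(np.round(p).astype(np.int32)),1); return m>0
box=lambda x0,x1,y0,y1,z0,z1:[(x,y,z) for x in(x0,x1) for y in(y0,y1) for z in(z0,z1)]
def cost(c):
    h=poly(c,box(-45,45,-7,7,50,80),blk.shape)
    bar=blk&poly(c,box(-60,60,-20,20,47,95),blk.shape)
    return -( (h&blk).sum()*2-(h).sum()) 
best=min(((cost((x,y)),x,y) for x in np.arange(530,546,1) for y in np.arange(-262,-234,2)));print("handle side",best, cost((536.8,-248.7)))
def cost2(c):
    # tray + handle + block silhouette vs (yellow|black)
    m=poly(c,box(-50,50,-125,125,0,10),blk.shape); return (m&~(yel|blk)).sum()+(yel&~(m)).sum()
best=min(((cost2((x,y)),x,y) for x in np.arange(530,546,1) for y in np.arange(-262,-234,1)));print("tray side",best, cost2((536.8,-248.7)))
E
```

```text
[  212    78   314   266 35346]
handle side (np.int64(-22424), np.int64(536), np.int64(-244)) -21440
tray side (np.int64(21808), np.int64(539), np.int64(-250)) 26105
```

Call:
play_rows([
  {"linear": [0.03,0,0.005],"twist": 0,"fingers": 255},
  {"linear": [0.06,0,0.005],"twist": 0,"fingers": 255},
  {"linear": [0.08,0,0.005],"twist": 0,"fingers": 255},
  {"linear": [0.09,0,0.005],"twist": 0,"fingers": 255},
  {"linear": [0.095,0,0.005],"twist": 0,"fingers": 255},
  {"linear": [0.1,0,0.005],"twist": 0,"fingers": 255},
  {"linear": [0.105,0,0.005],"twist": 0,"fingers": 255},
  {"linear": [0.105,0,0.005],"twist": 0,"fingers": 255},
])

```text
time_s: 7.35
tool_pos: [519.7, -327.8, 67.3]
orientation: [[0.0, -0.172, -0.985], [0.0, -0.985, 0.172], [-1.0, -0.0, -0.0]]
force: [-0.3, 1.7, -2.2]
finger_gap: 0.213
```

Call:
play_rows([
  {"linear": [0.01,0,0],"twist": 0,"fingers": 255},
  {"linear": [0.02,0,0],"twist": 0,"fingers": 255},
  {"linear": [0.03,0,0],"twist": 0,"fingers": 255},
  {"linear": [0.04,0,0],"twist": 0,"fingers": 255},
  {"linear": [0.045,0,0],"twist": 0,"fingers": 255},
  {"linear": [0.05,0,0],"twist": 0,"fingers": 255},
  {"linear": [0.05,0,0],"twist": 0,"fingers": 255},
  {"linear": [0.05,0,0],"twist": 0,"fingers": 255},
])

```text
time_s: 8.15
tool_pos: [519.6, -327.7, 47.1]
orientation: [[-0.0, -0.172, -0.985], [0.001, -0.985, 0.172], [-1.0, -0.001, 0.0]]
force: [0.6, 0.7, -2.7]
finger_gap: 0.215
```

```bash
python3 - <<'E'
from h import *
go((520,-328,46),(-.172,-.985))
im,d=cams.snapshot("side"); cv2.imwrite("side4.png",im); cv2.imwrite("pics/s4.png",cv2.resize(im[130:220,260:380],None,fx=5,fy=5,interpolation=cv2.INTER_CUBIC))
E
```

```text
t 8.15 pos [ 519.6 -327.7   47.1] F [ 0.6  0.7 -2.7] gap 0.215
linear [ 0.0027  0.0006 -0.001 ]
twist 0.00045321448812056666
```

View pics/s4.png

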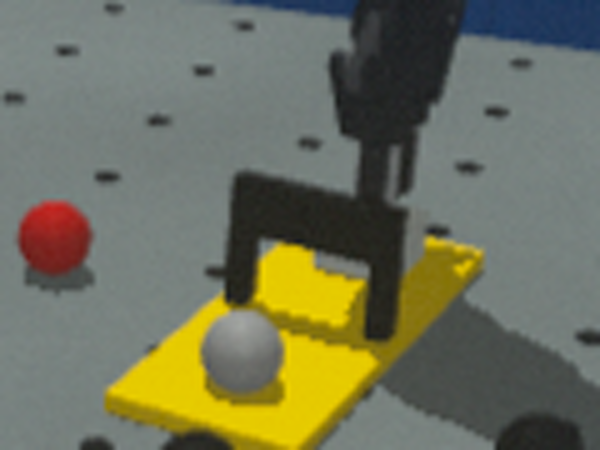

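Stem is in the bore, upright between the fingers behind the handle; ball is in its pocket. I'll seat it and release.

Call:
play_rows([
  {"linear": [0.003,0,0],"twist": 0,"fingers": 255},
  {"linear": [0.004,0,0],"twist": 0,"fingers": 255},
  {"linear": [0.004,0,0],"twist": 0,"fingers": 255},
  {"linear": [0.003,0,0],"twist": 0,"fingers": 190},
  {"linear": [0.003,0,0],"twist": 0,"fingers": 150},
  {"linear": [0.003,0,0],"twist": 0,"fingers": 120},
  {"linear": [0.003,0,0],"twist": 0,"fingers": 120},
  {"linear": [0.003,0,0],"twist": 0,"fingers": 120},
])

```text
time_s: 9.0
tool_pos: [519.5, -328.4, 46.1]
orientation: [[0.0, -0.172, -0.985], [-0.0, -0.985, 0.172], [-1.0, 0.0, -0.0]]
force: [0.4, -0.5, -0.3]
finger_gap: 0.528
```

Call:
play_rows([
  {"linear": [0,0,0],"twist": 0,"fingers": 120},
  {"linear": [-0.03,0,0],"twist": 0,"fingers": 120},
  {"linear": [-0.08,0,0],"twist": 0,"fingers": 120},
  {"linear": [-0.14,0,0],"twist": 0,"fingers": 120},
  {"linear": [-0.2,0,0],"twist": 0,"fingers": 100},
  {"linear": [-0.24,-0.05,-0.03],"twist": 0,"fingers": 60},
  {"linear": [-0.25,-0.15,-0.09],"twist": 0,"fingers": 30},
  {"linear": [-0.25,-0.2,-0.14],"twist": 0,"fingers": 0},
])

```text
time_s: 9.8
tool_pos: [591.5, -255.1, 148.9]
orientation: [[0.005, -0.169, -0.986], [0.002, -0.986, 0.169], [-1.0, -0.003, -0.005]]
force: [-0.4, 1.8, -0.9]
finger_gap: 0.998
```

```bash
python3 - <<'E'
from h import *
go((536.8,-248.7,140),(-.172,-.985))
im,d=cams.snapshot("side"); np.save("side5.npy",d); cv2.imwrite("side5.png",im); a=cv2.resize(im[130:220,260:380],None,fx=5,fy=5,interpolation=cv2.INTER_CUBIC)
im,d=cams.snapshot("top"); cv2.imwrite("top5.png",im); np.save("top5.npy",d);b=cv2.resize(im[190:280,320:440],None,fx=5,fy=5,interpolation=cv2.INTER_CUBIC)
cv2.imwrite("pics/s5.png",cv2.resize(np.hstack([a,b]),(800,300)))
W=cloud("side",np.load("side5.npy")); q=(np.hypot(W[...,0]-524,W[...,1]+325)<25)&(W[...,2]>60)&(W[...,2]<105); print("stem top z",np.sort(W[q][:,2])[-6:])
E
```

```text
t 9.8 pos [ 591.5 -255.1  148.9] F [-0.4  1.8 -0.9] gap 0.998
linear [0.0215 0.0073 0.1375]
twist 0.006192021569732227
stem top z [91.03715335 91.27589262 91.98523967 92.08268757 92.11438843 92.55955884]
```

View pics/s5.png

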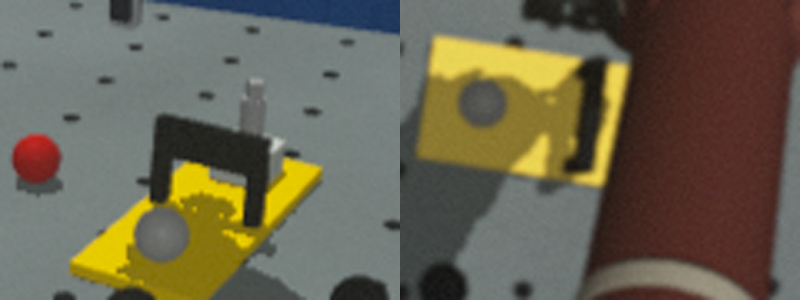

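Stem stands in the socket (side crop (253,105)), top z≈91 mm against 90 expected; ball in pocket. Now the handle.

Call:
play_rows([
  {"linear": [0,0,0.08],"twist": 0,"fingers": 0},
  {"linear": [0,0,0.134],"twist": 0,"fingers": 0},
  {"linear": [0,0,0.134],"twist": 0,"fingers": 0},
  {"linear": [0.06,0,0.134],"twist": 0,"fingers": 0},
  {"linear": [0.12,0,0.134],"twist": 0,"fingers": 0},
  {"linear": [0.18,0,0.134],"twist": 0,"fingers": 0},
  {"linear": [0.22,0,0.134],"twist": 0,"fingers": 0},
  {"linear": [0.245,0,0.134],"twist": 0,"fingers": 0},
])

```text
time_s: 10.7
tool_pos: [535.7, -250.1, 47.1]
orientation: [[-0.001, -0.172, -0.985], [0.0, -0.985, 0.172], [-1.0, 0.0, 0.001]]
force: [-0.2, 0.1, -0.2]
finger_gap: 0.996
```

Call:
play_rows([
  {"linear": [0,0,0],"twist": 0,"fingers": 60},
  {"linear": [0,0,0],"twist": 0,"fingers": 110},
  {"linear": [0,0,0],"twist": 0,"fingers": 150},
  {"linear": [0,0,0],"twist": 0,"fingers": 180},
  {"linear": [0,0,0],"twist": 0,"fingers": 200},
  {"linear": [0,0,0],"twist": 0,"fingers": 215},
  {"linear": [0,0,0],"twist": 0,"fingers": 235},
  {"linear": [0,0,0],"twist": 0,"fingers": 255},
])

```text
time_s: 11.5
tool_pos: [536.4, -248.6, 49.0]
orientation: [[0.001, -0.171, -0.985], [0.001, -0.985, 0.171], [-1.0, -0.001, -0.001]]
force: [0.5, 3.3, 6.1]
finger_gap: 0.155
```

Call:
play_rows([
  {"linear": [0,0,0],"twist": 0,"fingers": 255},
  {"linear": [0,0,0],"twist": 0,"fingers": 255},
  {"linear": [0,0,0],"twist": 0,"fingers": 255},
  {"linear": [-0.003,0,0],"twist": 0,"fingers": 255},
  {"linear": [-0.006,0,0],"twist": 0,"fingers": 255},
  {"linear": [-0.01,0,0],"twist": 0,"fingers": 255},
  {"linear": [-0.015,0,0],"twist": 0,"fingers": 255},
  {"linear": [-0.02,0,0],"twist": 0,"fingers": 255},
])

```text
time_s: 12.3
tool_pos: [535.0, -249.8, 55.6]
orientation: [[-0.002, -0.172, -0.985], [0.0, -0.985, 0.172], [-1.0, 0.0, 0.002]]
force: [0.3, 0.5, -6.5]
finger_gap: 0.157
```

```bash
python3 - <<'E'
from h import *
go((537,-248,46),(-.172,-.985)); print(np.round(sensors.sense()["wrist_torque"],2))
im,d=cams.snapshot("side"); cv2.imwrite("side6.png",im); np.save("side6.npy",d); cv2.imwrite("pics/s6.png",cv2.resize(im[130:220,260:380],None,fx=5,fy=5,interpolation=cv2.INTER_CUBIC))
E
```

```text
t 12.3 pos [ 535.  -249.8   55.6] F [ 0.3  0.5 -6.5] gap 0.157
linear [ 0.024  -0.0054 -0.0042]
twist -0.0007141116129995654
[-0.08  0.03 -0.02]
```

View pics/s6.png

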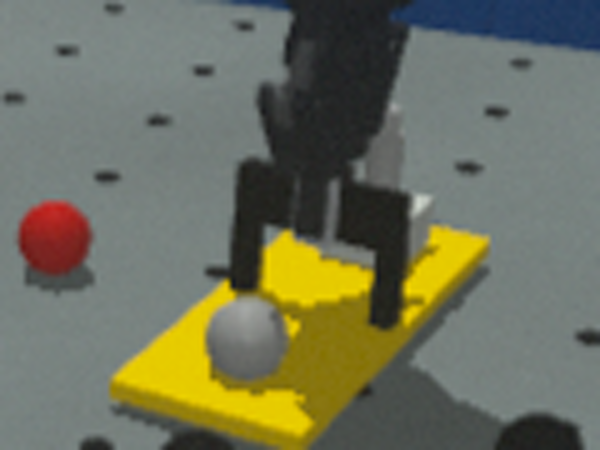

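Call:
play_rows([
  {"linear": [-0.015,0,0],"twist": 0,"fingers": 255},
  {"linear": [-0.04,0,0],"twist": 0,"fingers": 255},
  {"linear": [-0.08,0,0],"twist": 0,"fingers": 255},
  {"linear": [-0.12,0,0],"twist": 0,"fingers": 255},
  {"linear": [-0.16,0,0],"twist": 0,"fingers": 255},
  {"linear": [-0.2,0,0],"twist": 0,"fingers": 255},
  {"linear": [-0.235,0,0],"twist": 0,"fingers": 255},
  {"linear": [-0.255,0,0],"twist": 0,"fingers": 255},
])

```text
time_s: 13.15
tool_pos: [536.3, -250.0, 160.3]
orientation: [[0.003, -0.172, -0.985], [-0.001, -0.985, 0.172], [-1.0, 0.001, -0.003]]
force: [-0.1, 0.9, -6.6]
finger_gap: 0.158
```

Call:
play_rows([
  {"linear": [0,-0.01,0.002],"twist": 0,"fingers": 255},
  {"linear": [0,-0.035,0.007],"twist": 0,"fingers": 255},
  {"linear": [0,-0.075,0.015],"twist": 0,"fingers": 255},
  {"linear": [0,-0.125,0.025],"twist": 0,"fingers": 255},
  {"linear": [0,-0.175,0.035],"twist": 0,"fingers": 255},
  {"linear": [0,-0.225,0.045],"twist": 0,"fingers": 255},
  {"linear": [0,-0.275,0.055],"twist": 0,"fingers": 255},
  {"linear": [0,-0.325,0.065],"twist": 0,"fingers": 255},
])

```text
time_s: 13.95
tool_pos: [531.6, -113.8, 157.3]
orientation: [[-0.002, -0.17, -0.985], [0.002, -0.985, 0.17], [-1.0, -0.001, 0.002]]
force: [-0.3, -0.0, -6.4]
finger_gap: 0.155
```

Call:
play_rows([
  {"linear": [0,-0.05,0.01],"twist": 0,"fingers": 255},
  {"linear": [0,-0.1,0.02],"twist": 0,"fingers": 255},
  {"linear": [0,-0.15,0.03],"twist": 0,"fingers": 255},
  {"linear": [0,-0.2,0.04],"twist": 0,"fingers": 255},
  {"linear": [0,-0.25,0.05],"twist": 0,"fingers": 255},
  {"linear": [0,-0.3,0.06],"twist": 0,"fingers": 255},
  {"linear": [0,-0.35,0.07],"twist": 0,"fingers": 255},
  {"linear": [0,-0.4,0.08],"twist": 0,"fingers": 255},
])

```text
time_s: 14.75
tool_pos: [526.9, 48.9, 157.4]
orientation: [[-0.002, -0.17, -0.985], [0.001, -0.985, 0.17], [-1.0, -0.001, 0.003]]
force: [0.4, 0.4, -5.9]
finger_gap: 0.155
```

Call:
play_rows([
  {"linear": [0,-0.05,0.01],"twist": 0,"fingers": 255},
  {"linear": [0,-0.1,0.02],"twist": 0,"fingers": 255},
  {"linear": [0,-0.15,0.03],"twist": 0,"fingers": 255},
  {"linear": [0,-0.2,0.04],"twist": 0,"fingers": 255},
  {"linear": [0,-0.25,0.05],"twist": 0,"fingers": 255},
  {"linear": [0,-0.3,0.06],"twist": 0,"fingers": 255},
  {"linear": [0,-0.345,0.07],"twist": 0,"fingers": 255},
  {"linear": [0,-0.38,0.078],"twist": 0,"fingers": 255},
])

```text
time_s: 15.55
tool_pos: [521.7, 204.4, 157.4]
orientation: [[-0.003, -0.168, -0.986], [0.001, -0.986, 0.168], [-1.0, -0.001, 0.003]]
force: [-0.3, 0.5, -6.6]
finger_gap: 0.152
```

```bash
python3 - <<'E'
from h import *
go((521,292,156),(-.172,-.985)); print(np.round(sensors.sense()["joint_positions"],2))
E
```

```text
t 15.55 pos [521.7 204.4 157.4] F [-0.3  0.5 -6.6] gap 0.152
linear [ 0.0037 -0.2156  0.0386]
twist 0.007122978533894983
[-0.45  0.56  0.06  1.78 -0.04  0.81 -2.11]
```

Call:
play_rows([
  {"linear": [0,-0.035,0.007],"twist": 0,"fingers": 255},
  {"linear": [0,-0.075,0.015],"twist": 0,"fingers": 255},
  {"linear": [0,-0.115,0.023],"twist": 0,"fingers": 255},
  {"linear": [0,-0.15,0.03],"twist": 0,"fingers": 255},
  {"linear": [0,-0.18,0.036],"twist": 0,"fingers": 255},
  {"linear": [0,-0.2,0.041],"twist": 0,"fingers": 255},
  {"linear": [0,-0.213,0.044],"twist": 0,"fingers": 255},
  {"linear": [0,-0.22,0.045],"twist": 0,"fingers": 255},
])

```text
time_s: 16.35
tool_pos: [521.1, 291.1, 158.1]
orientation: [[-0.0, -0.172, -0.985], [-0.0, -0.985, 0.172], [-1.0, 0.0, 0.0]]
force: [-0.3, -0.1, -7.5]
finger_gap: 0.157
```

Call:
play_rows([
  {"linear": [0,0,0],"twist": 0,"fingers": 255},
  {"linear": [0,0,0],"twist": 0,"fingers": 255},
  {"linear": [0,0,0],"twist": 0,"fingers": 255},
  {"linear": [0,0,0],"twist": 0,"fingers": 255},
  {"linear": [0,0,0],"twist": 0,"fingers": 255},
  {"linear": [0,0,0],"twist": 0,"fingers": 255},
  {"linear": [0,0,0],"twist": 0,"fingers": 255},
  {"linear": [0,0,0],"twist": 0,"fingers": 255},
])

```text
time_s: 17.15
tool_pos: [521.2, 290.9, 158.1]
orientation: [[-0.0, -0.172, -0.985], [0.0, -0.985, 0.172], [-1.0, -0.0, 0.0]]
force: [0.4, -0.8, -6.6]
finger_gap: 0.156
```

```bash
python3 - <<'E'
from h import *
go((521,292,156),(-.172,-.985)); print("qvel",np.abs(sensors.sense()["qvel"]).max())
im,d=cams.snapshot("side"); Ws=cloud("side",d); a=im[150:420,120:440]
im2,d2=cams.snapshot("top"); W=cloud("top",d2); b=im2[120:300,90:303]
cv2.imwrite("pics/s7.png",np.hstack([cv2.resize(a,(400,337)),cv2.resize(b,(400,337))]))
for c,i,w in (("top",im2,W),("side",im,Ws)):
    h=cv2.cvtColor(i,cv2.COLOR_BGR2HSV); q=(h[...,0]>20)&(h[...,0]<35)&(h[...,1]>150)&(h[...,2]>80)&(w[...,2]>85)
    P=w[q]; A=np.c_[P[:,:2]-P[:,:2].mean(0),np.ones(len(P))]; k=np.linalg.lstsq(A,P[:,2],rcond=None)[0]
    v,u=np.nonzero(q); r=cv2.minAreaRect(on_plane(c,np.c_[u,v],k[2])[:,:2].astype(np.float32)); print(c,"tray top z",k[2].round(1),"tilt deg",np.degrees(np.hypot(k[0],k[1])).round(1),r)
for n in ("ball_center","stem","brass_stem","shell","stop","wrench"):
    for c in ("side","top"):
        for r in cams.spot_point(c,n)[:2]:
            print(n,c,round(r["conf"],2),on_plane(c,r["at"][::-1],0)[0].round())
E
```

```text
t 17.15 pos [521.2 290.9 158.1] F [ 0.4 -0.8 -6.6] gap 0.156
linear [ 0.0054 -0.0026  0.001 ]
twist 0.00034878446839067053
qvel 0.002769746970786818
top tray top z 121.8 tilt deg 2.4 ((515.8598022460938, 266.6622619628906), (205.37767028808594, 97.94934844970703), 79.61954498291016)
side tray top z 119.5 tilt deg 0.8 ((520.5872192382812, 292.78515625), (255.57559204101562, 104.59507751464844), 80.29740142822266)
ball_center side 0.84 [ 556. -104.    0.]
ball_center side 0.74 [ 405. -170.    0.]
ball_center top 0.71 [541. -70.   0.]
ball_center top 0.62 [ 690. -265.    0.]
stem side 0.83 [562.  59.   0.]
stem top 0.51 [515. 241.   0.]
brass_stem side 0.55 [460.  27.   0.]
brass_stem side 0.38 [627.  87.   0.]
brass_stem top 0.5 [471.  18.   0.]
shell side 0.86 [761. -19.   0.]
shell top 0.79 [761. -14.   0.]
stop top 0.74 [ 714. -166.    0.]
wrench side 0.61 [715. 257.  -0.]
wrench side 0.48 [629.  80.   0.]
wrench top 0.81 [721. 266.   0.]
```

View pics/s7.png

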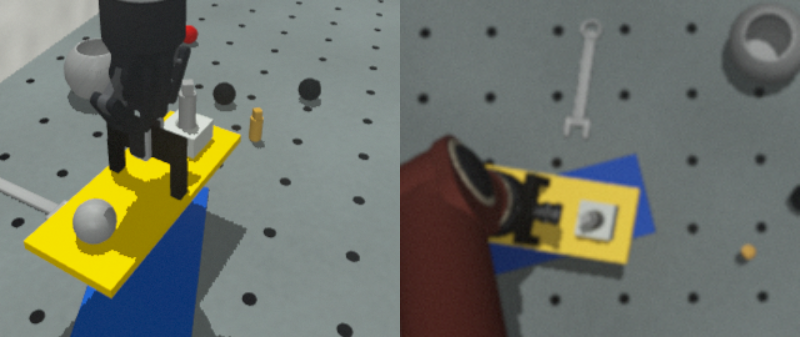

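Side and top views show the tray level over the blue mat, with the ball in its pocket (left panel, 95,221) and the stem upright in its socket (185,105). The bystanders are where they started.

```bash
python3 -c "
from plant import manip
print(manip.sign_off())"
```

```text
the job is handed in; nothing more can be done
None
```

The job is handed in at about 17.5 s of the 64 s allowed. The steel stem is in the tray's socket, and the tray is held still over the blue mat with the ball aboard. The sign-off gives no verdict.

- **Stem:** I lowered it into the bore with almost no force and let go. Its top then read about 91 mm above the table, where 90 mm means fully home. I did not remeasure it after the lift, but the last pictures show it upright in the socket.
- **Tray position:** the side camera puts its centre at (521, 293) mm. The mat's centre measured (520, 292) mm from the top camera. The underside is about 110 mm above the table, so about 106 mm above the mat.
- **Tilt:** 0.8° from the side camera and 2.4° from the top camera; the limit is about 7°. The arm hides part of the tray from the top camera, so its tray-centre reading is no use, and I trust its tilt less too.
- **Grip:** the wrist carries about 6.6 N, the full loaded weight, and joint speeds are near zero.
- **Ball:** the last side picture shows it in its pocket. The ball network reported only the look-alikes at the end, so this rests on the picture.
- **Bystanders:** the brass stem, shell, angle stop and wrench were each found again within about 10 mm of their first positions.

The two cameras disagreed by about 2–3 mm in x when I lined up the stem. I shifted the tool 2 mm to allow for that, and the stem went in at the first try.

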